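Get the weighed walnut ready to pour

ROBOT

A 6-joint arm with a two-finger parallel gripper is mounted at the origin on the work surface. World frame = base frame: x ahead of the robot, y to its left, z up, the work surface at z = 0. Lengths are in m, angles in rad, forces in N, time in s.
With the tool pointing down it reaches from about 0.4 to 0.825 m from the base axis. Payload 7 kg.
Tool frame: the origin (TCP) lies at the very end of the fingers, on their centre line; the grasp point (between the pads) lies 19 mm behind it (grip_depth is the distance from the TCP to the grasp point, in m); z points along the fingers, y is the direction in which the jaws open and shut (so a half turn about z gives the same grasp; the last joint's range is limited). The gripper opens to 88 mm and grips with 3 to 60 N. Pads are 19 mm wide; open, the fingers measure 130 mm over their backs; the gripper's body (78 mm by 193 mm) begins 47 mm behind the grasp point.
Start: joints at [1.394, 0.359, 0.012, 0, -1.224, -0.288], TCP at [0.303, 0.603, 0.227] pointing down, gripper open.
Joint ranges: [-3.07, 3.07], [-1.43, 2.12], [-1.02, 1.25], [-3.03, 1.67], [-3.05, -0], [-3.03, 3.03]. Speed limits (rad/s): [2.39, 2.39, 3.01, 3.14, 3.14, 3.14].

INTERFACE

Orientations are given as [roll, pitch, yaw] about the fixed x, y, z axes, in that order (R = Rz(yaw) Ry(pitch) Rx(roll)).
In Python, from station import get_state, grab_frame, get_calibration, job_done, grip_depth gives the robot as it stands. The module is installed in compiled form; this text tells all that it offers.
- The arm moves only by the shell command python3 -m crank 'ROWS' [FORCE]. ROWS is JSON, a list of rows, each an object with "turn": the turn, a rotation vector about the tool's x, y, z each as a share of 2 pi rad, from -1 to 1, a list of three; "slide": the shift along the tool's x, y, z each as a share of 0.5 m, from -1 to 1, a list of three; "fingers": the opening, from -1 (shut) to 1 (fully open). A call has 1 to 5 rows; each row is the pose to reach, as a shift and turn from the pose commanded when the call began, along the tool's axes at that moment, turning the shorter way round; what a row does not reach only later rows make up. A row lasts 1/12 s, in which the tool goes at most 41.7 mm and 7.16 degrees, less where a joint would pass 70% of its speed; a pose out of reach is approached as far as the arm can. A call with a number of a shift or a turn outside -1 to 1 is refused whole. A call with a gripper value outside its range is refused whole. The fingers move at their own pace and stop on an object; FORCE is the grip in N (left out, the last holds). Time passes only in rows, so rows that repeat a pose let the fingers close. It gives the time, the measured TCP pose, the force and the opening at its end, in the units of the state.
- get_state(): the state, without advancing time (a new reading comes with each control period).
- grab_frame(name): name is "scene" or "top" or "wrist"; returns the picture (480x640x3 uint8, red, green, blue); there is no depth.
- get_calibration(name): a dict with "K" (3x3 intrinsics, pixels), "pose" (4x4, takes a point from camera to world coordinates). Camera axes: x right, y up, looking along -z (the intrinsics and any distortion apply to the point x, -y, -z); pixel columns grow to the right and rows downward; lengths in m; the calibration is good to about 2 mm. A picture is of the moment at which its call begins: read the wrist's pose just before it. get_calibration takes no time and is no camera call; for the wrist camera it gives the pose at the moment of the call.
- job_done(): hands the job in, once; it reports no verdict.
The state is a dict: "t": time; "q": joint angles; "qd": joint speeds; "joint_efforts": joint torques, N m; "eef_pos": TCP position; "ee_rot": TCP orientation; "force": force on the tool from outside, world axes, zero at the start; "moment": the same for the moment, N m; "width": finger opening in m.
Only numpy, scipy, OpenCV 4.12 (cv2) and the standard library are available. Lean on these libraries where they do the work, as an engineer would, in place of code of your own. Each camera call takes 0.05 s, during which the arm holds its last target.

TASK

First turn the swivelling cover of the steel bowl, by its bar handle, until the cover's opening faces straight towards the kitchen scale. Then take the weighing dish by its arched handle, lift it level straight up, about 8 cm off the scale, and up there turn it about a quarter turn so that its pouring lip points straight at the bowl; the walnut must stay in the middle of the dish all the while. Finish holding the dish there, still and level above the scale, and leave the other things on the worktop alone.

Things in the scene. Friction and masses are not known exactly. Their poses are not given: they have to be found in the camera images.
- bowl_mid (a point): Stainless bowl, 148 mm across, 70 mm high, fixed. Point on its vertical axis, 70 mm above the worktop. On it lies a flat white cover, 150 mm across, top face 76 mm above the worktop, with a wedge-shaped opening about 70 degrees wide on one side; the cover turns either way about the bowl's axis against light friction (0.06 N m) and stays where left.
- cover_grip (a point): Handle of the bowl's swivelling cover: an upright wooden bar standing on the cover, centred on the bowl's axis, 52 mm long, 14 mm thick, from 77 to 107 mm above the worktop. Point: on the axis in the bar, 94 mm above the worktop. x axis: level, along the bar, from the bowl's axis towards the middle of the cover's opening; z up. At most a quarter turn is needed.
- scale_mid (a point): Kitchen scale, fixed: white slab 170 x 150 mm, 22 mm high, with a round steel platform 120 mm across. Point at the centre of the platform's top, 28 mm above the worktop. The dish stands here at first.
- dish: Steel weighing dish (180 g, may differ by 30 percent), shallow, round, 120 mm across, rim 16 mm high, flat in the middle (about 25 mm radius), with sloping sides. Origin: centre of its underside. A pouring lip (a small trough 34 mm wide, reaching 92 mm from the centre) sticks out along the dish's x axis; z up. An arched wire handle spans it along the dish's y axis; its top has a wooden grip.
- dish_mid (a point): Centre of the dish's inner floor, 4 mm above its underside; axes as the dish.
- dish_grip (a point): Centre of the wooden grip on top of the dish's arched handle, straight above the dish's centre, 86 mm above its underside. The grip is a bar 14 mm thick (dish x), 64 mm long (dish y), 20 mm high; take it from above, fingers closing along the dish's x. The walnut's top is 52 mm below the grip's centre.
- walnut_center (a point): Centre of a loose round walnut, 30 mm across, 13 g, lying in the middle of the dish; it rolls if the dish is tilted or jerked.
- press: Bystander: white plastic pierogi press lying open, two discs 92 mm across joined by a hinge, about 245 mm long over its tabs, 14 mm high. Origin: middle of the hinge, on the worktop; discs along y.
- spoon_grip (a point): Bystander: wooden spoon, 240 mm long, lying flat. Point in its handle.
- pot: Bystander: tiny white ceramic pinch pot, 52 mm across, 30 mm high, between bowl and scale. Origin: centre of its underside.
- cutter: Bystander: steel ring cutter, 72 mm across, 35 mm high. Origin: centre of its underside.
- jar: Bystander: glass jar with a lid, 60 mm across, 100 mm high. Origin: centre of its underside.
- saucer: Bystander: white saucer, 100 mm across, 14 mm high. Origin: centre of its underside.
There are look-alikes about, which are no part of the job. What is shaped like the dish but red is not meant. Leave any turquoise look-alike of the part that bears bowl_mid alone.

How it is judged:
By the outcome, as a careful person would: the job done as asked, in the order asked, and still so for the second after the job is handed in, while the arm keeps its last pose, push and grip.
It also fails if it takes over 53 s, if anything falls off the work surface, if the arm or the gripper's body presses on something with over 40 N, if the wrist force passes 120 N, or if a joint passes its speed limit or range.

## Working session

There is one attempt and no reset: what is moved stays moved. The work goes in short steps, Python scripts to look and compute and a shell command to move; the robot and the scene stay as the last step left them, time stands still between calls to the robot, and variables do not carry over. Pictures are saved under pics/ and viewed, and the job is handed in when it is done.

```bash
mkdir -p pics; python3 - <<'E'
from station import *
import cv2
s=get_state();print(s, grip_depth)
for n in ["scene","top"]:
    f=grab_frame(n);cv2.imwrite(f"pics/{n}0.png",f[:,:,::-1]);c=get_calibration(n);print(n,c)
E
```

```text
{'t': 0.0, 'q': array([ 1.39411507e+00,  3.59378917e-01,  1.10650170e-02, -3.40916082e-04,
       -1.22410191e+00, -2.88068709e-01]), 'qd': array([ 0.00278937, -0.00060468,  0.0020407 ,  0.00145289, -0.00077633,
        0.00012964]), 'joint_efforts': array([-1.38759264e-03, -5.82715845e+01,  2.93074769e+01,  6.99772239e+00,
        7.13321962e-03, -1.78126411e-04]), 'eef_pos': array([0.30236183, 0.60294676, 0.22563219]), 'ee_rot': array([ 3.13994885e+00, -1.52861678e-04, -4.64865943e-01]), 'force': array([ 0.78067996, -0.17111846,  0.78923995]), 'moment': array([-0.05396799,  0.03500997,  0.03319027]), 'width': 0.08765647420616943} 0.0188
scene {'K': array([[516.79887535,   0.        , 312.38585904],
       [  0.        , 516.79887535, 242.05589235],
       [  0.        ,   0.        ,   1.        ]]), 'pose': array([[ 0.49386245, -0.6944307 ,  0.52332196,  1.0535713 ],
       [ 0.8694775 ,  0.40159722, -0.28762571, -0.25929444],
       [-0.01042853,  0.59706421,  0.80212566,  0.85966979],
       [ 0.        ,  0.        ,  0.        ,  1.        ]])}
top {'K': array([[491.62666817,   0.        , 317.9037815 ],
       [  0.        , 491.62666817, 232.55528642],
       [  0.        ,   0.        ,   1.        ]]), 'pose': array([[ 0.01402069,  0.98792961, -0.15426764,  0.38481294],
       [-0.99963703,  0.01739879,  0.02056932,  0.02250841],
       [ 0.02300511,  0.15392325,  0.98781496,  1.20476205],
       [ 0.        ,  0.        ,  0.        ,  1.        ]])}
```

View pics/scene0.png

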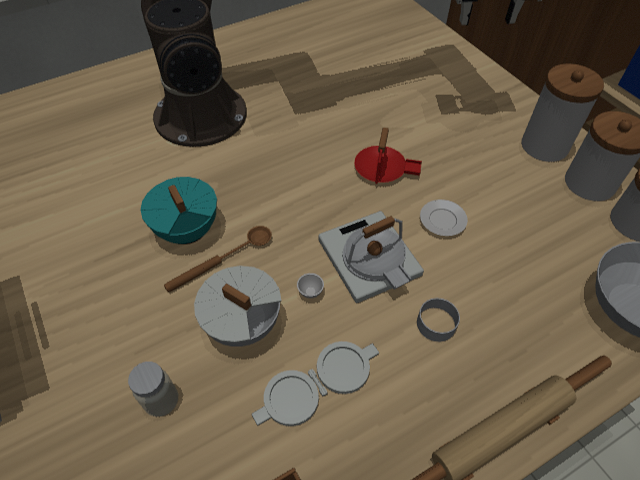

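View pics/top0.png

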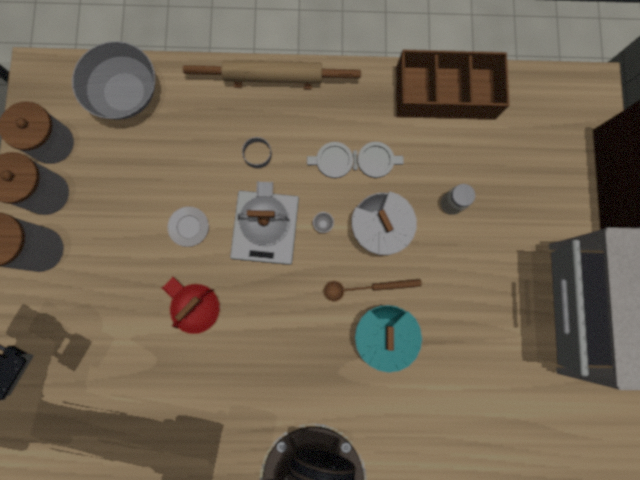

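```bash
python3 - <<'E'
import cv2,numpy as np
a=cv2.imread('pics/top0.png')[180:275,220:430];b=cv2.imread('pics/scene0.png')[200:360,180:440]
a=cv2.resize(a,(780,353),interpolation=cv2.INTER_CUBIC)
cv2.imwrite('pics/c1.png',a)
cv2.imwrite('pics/c2.png',cv2.resize(b,(780,480),interpolation=cv2.INTER_CUBIC))
E
```

```text
(no output)
```

View pics/c1.png

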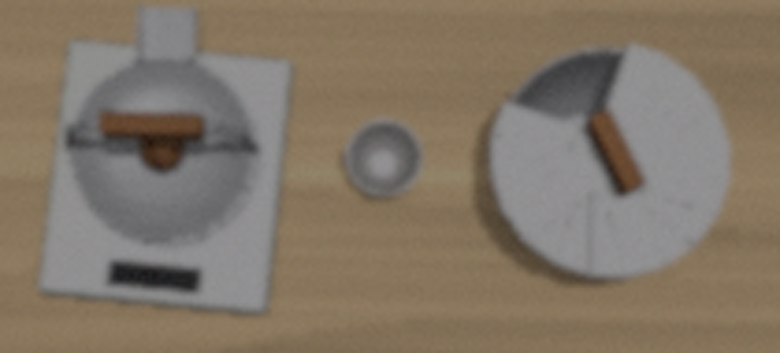

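View pics/c2.png

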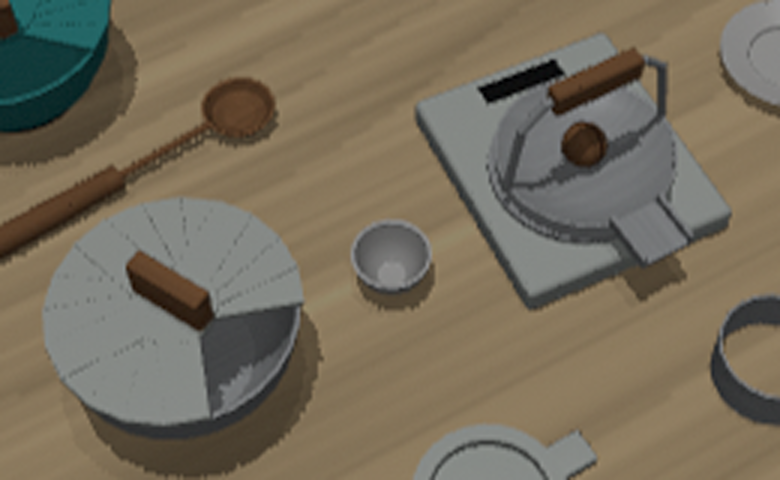

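Candidates for the bowl are the white-covered steel bowl at top (384,223) and the turquoise one at (388,338). For the dish they are the grey one with a walnut at (263,220) and the red one at (193,308). I choose the white-covered bowl and the grey dish; the crops confirm both. The opening faces up in the image, slightly left, and the scale lies to its left.

```bash
cat > h.py <<'E'
import cv2,numpy as np
from station import *
def ray(n,uv,c=None):
    c=c or get_calibration(n);P=c['pose'];K=c['K']
    d=np.linalg.inv(K)@[uv[0],uv[1],1];d=P[:3,:3]@(d*[1,-1,-1]);return P[:3,3],d
def onz(n,uv,z,c=None):
    o,d=ray(n,uv,c);return o+d*(z-o[2])/d[2]
def tri(n1,a,n2,b):
    o,d=ray(n1,a);p,e=ray(n2,b)
    s=np.linalg.lstsq(np.c_[d,-e],p-o,rcond=None)[0]
    q,r=o+d*s[0],p+e*s[1];return (q+r)/2,np.linalg.norm(q-r)
def proj(n,X,c=None):
    c=c or get_calibration(n);P=c['pose'];q=P[:3,:3].T@(np.array(X)-P[:3,3]);q=q*[1,-1,-1];q=c['K']@q;return q[:2]/q[2]
def brown(img,box):
    x0,y0,x1,y1=box;h=cv2.cvtColor(img,cv2.COLOR_BGR2HSV)[y0:y1,x0:x1]
    m=cv2.inRange(h,(3,110,40),(14,255,255))
    n,l,st,ce=cv2.connectedComponentsWithStats(m)
    out=[]
    for i in range(1,n):
        if st[i,4]>25:
            cs,_=cv2.findContours((l==i).astype('uint8'),0,1);r=cv2.minAreaRect(cs[0]+np.array([x0,y0]));out.append((st[i,4],ce[i]+[x0,y0],r))
    return out
E
python3 - <<'E'
from h import *
T=cv2.imread('pics/top0.png');S=cv2.imread('pics/scene0.png')
for n,I,bs in [('top',T,[(350,190,420,255),(236,195,292,250)]),('scene',S,[(190,265,285,345),(335,210,410,285)])]:
    for b in bs:
        for a,c,r in brown(I,b): print(n,a,c.round(1),np.round(cv2.boxPoints(r),1).tolist())
    # cover / platform
    h=cv2.cvtColor(I,cv2.COLOR_BGR2HSV);
    print(h[int(bs[0][1])+40,bs[0][0]+20])
E
```

```text
top 109 [385.  220.6] [[378.20001220703125, 212.39999389648438], [382.6000061035156, 210.1999969482422], [391.79998779296875, 228.60000610351562], [387.3999938964844, 230.8000030517578]]
top 188 [261.3 215.8] [[247.3000030517578, 223.10000610351562], [248.0, 210.5], [273.20001220703125, 212.0], [272.3999938964844, 224.60000610351562]]
[120   2 147]
scene 177 [199.  270.1] [[186.39999389648438, 270.79998779296875], [210.8000030517578, 258.6000061035156], [214.8000030517578, 266.6000061035156], [190.39999389648438, 278.79998779296875]]
scene 337 [235.9 296.3] [[218.89999389648438, 293.0], [225.1999969482422, 282.8999938964844], [253.0, 300.1000061035156], [246.8000030517578, 310.20001220703125]]
scene 286 [378.5 226.5] [[361.5, 229.1999969482422], [391.8999938964844, 215.39999389648438], [395.79998779296875, 223.89999389648438], [365.29998779296875, 237.8000030517578]]
scene 133 [374.1 247.6] [[368.0, 241.0], [381.0, 241.0], [381.0, 254.0], [368.0, 254.0]]
[ 60   6 137]
```

```bash
python3 - <<'E'
from h import *
T=cv2.imread('pics/top0.png');S=cv2.imread('pics/scene0.png')
print('bar top',onz('top',(385,220.6),.104)); print('bar scene',onz('scene',(235.9,296.3),.098))
print('tri bar',tri('top',(385,220.6),'scene',(235.9,296.3)))
e1,e2=onz('top',(380.4,211.3),.107),onz('top',(389.6,229.7),.107);d=e1-e2;print('bar len',np.linalg.norm(d),'ang',np.degrees(np.arctan2(d[1],d[0])))
h=cv2.cvtColor(T,cv2.COLOR_BGR2HSV)
m=((h[...,1]<45)&(h[...,2]>95)).astype('uint8')
def big(m,b):
    mm=np.zeros_like(m);mm[b[1]:b[3],b[0]:b[2]]=m[b[1]:b[3],b[0]:b[2]]
    n,l,st,ce=cv2.connectedComponentsWithStats(mm);i=1+np.argmax(st[1:,4]);return (l==i).astype('uint8')
c=big(m,(340,180,425,265));cs,_=cv2.findContours(c,0,1);hull=cv2.convexHull(max(cs,key=len))
e=cv2.minEnclosingCircle(hull);print(e);print('cover ctr',onz('top',e[0],.076),'r',e[1]*np.linalg.norm(onz('top',(300,220),.076)-onz('top',(301,220),.076)))
s=big(m,(225,175,305,270));cs,_=cv2.findContours(s,0,1);print('scale',np.round(cv2.boxPoints(cv2.minAreaRect(max(cs,key=len))),1).tolist())
# grip, rows
hh=cv2.inRange(h,(3,110,40),(14,255,255));hh[218:]=0;hh[:205]=0;hh[:,:236]=0;hh[:,292:]=0
ys,xs=np.nonzero(hh);r=cv2.minAreaRect(np.c_[xs,ys].astype('float32'));print(r,xs.min(),xs.max(),ys.min(),ys.max())
print('grip',onz('top',r[0],.122),tri('top',r[0],'scene',(378.5,226.5)))
p=cv2.PCACompute(np.c_[xs,ys].astype('float32'),mean=None)[1][0];a=onz('top',np.array(r[0])+25*p,.122)-onz('top',r[0],.122);print('grip dir',np.degrees(np.arctan2(a[1],a[0])))
# dish walnut
print('walnut',onz('top',(264,221),.047),onz('scene',(374.1,247.6),.047))
E
```

```text
bar top [ 0.58703213 -0.15319329  0.104     ]
bar scene [ 0.59165142 -0.1562463   0.098     ]
tri bar (array([ 0.58889273, -0.15526148,  0.09321023]), np.float64(0.0007305882668524465))
bar len 0.046994342570112646 ang 26.150652857138933
((383.5, 223.0), 32.88246536254883)
cover ctr [ 0.58640824 -0.15410278  0.076     ] r 0.07662800673264757
scale [[229.5, 258.3999938964844], [237.8000030517578, 178.5], [299.79998779296875, 184.89999389648438], [291.5, 264.79998779296875]]
((260.4310302734375, 214.1724090576172), (25.191749572753906, 5.813480377197266), 3.3664605617523193) 248 273 211 217
grip [0.59325016 0.12909923 0.122     ] (array([0.5955575 , 0.1308476 , 0.11230377]), np.float64(0.0017878030529507908))
grip dir -92.92677149126581
walnut [0.59126392 0.12745653 0.047     ] [0.59504155 0.12923611 0.047     ]
```

```bash
cat >> h.py <<'E'
from scipy.spatial.transform import Rotation as R
def plan(x,y,z,yawdeg):
    s=get_state();A=R.from_euler('xyz',s['ee_rot']);B=R.from_euler('xyz',[np.pi,0,np.radians(yawdeg)])
    d=A.inv().apply(np.array([x,y,z])-s['eef_pos'])/.5;t=(A.inv()*B).as_rotvec()/(2*np.pi)
    print('t',round(s['t'],2),'pos',s['eef_pos'].round(4),'rpy',np.degrees(s['ee_rot']).round(2),'q',s['q'].round(2),'w',round(s['width'],4),'F',s['force'].round(1),'M',s['moment'].round(2))
    print('slide',d.round(4).tolist(),'turn',t.round(4).tolist())
E
python3 -c "
from h import *
plan(.587,-.154,.2,-153.8)"
```

```text
t 0.1 pos [0.3024 0.603  0.2257] rpy [ 1.7991e+02 -1.0000e-02 -2.6630e+01] q [ 1.39  0.36  0.01 -0.   -1.22 -0.29] w 0.0872 F [-0.4  0.8  0.1] M [-0.02 -0.03  0.02]
slide [1.1876, 1.0981, 0.0533] turn [0.0001, -0.0003, 0.3532]
```

```bash
python3 -m crank '[{"slide":[0.8,0.74,0.036],"turn":[0,0,0.353],"fingers":1},{"slide":[0.8,0.74,0.036],"turn":[0,0,0.353],"fingers":1},{"slide":[0.8,0.74,0.036],"turn":[0,0,0.353],"fingers":1},{"slide":[0.8,0.74,0.036],"turn":[0,0,0.353],"fingers":1},{"slide":[0.8,0.74,0.036],"turn":[0,0,0.353],"fingers":1}]'; python3 -c "
from h import *
plan(.587,-.154,.2,-153.8)"
```

```text
t: 0.52
eef_pos: [0.3759, 0.4064, 0.2192]
ee_rot: [3.141, -0.0, -1.096]
force: [1.3, -0.5, -0.0]
width: 0.0876
t 0.52 pos [0.3759 0.4064 0.2192] rpy [ 1.7997e+02 -2.0000e-02 -6.2770e+01] q [ 1.18  0.17 -0.27 -0.   -1.14 -0.7 ] w 0.0876 F [ 1.3 -0.5 -0. ] M [ 0.   -0.15  0.  ]
slide [1.1898, 0.1374, 0.0389] turn [0.0, -0.0001, 0.2529]
```

```bash
python3 -m crank '[{"slide":[0.95,0.11,0.031],"turn":[0,0,0.253],"fingers":1},{"slide":[0.95,0.11,0.031],"turn":[0,0,0.253],"fingers":1},{"slide":[0.95,0.11,0.031],"turn":[0,0,0.253],"fingers":1},{"slide":[0.95,0.11,0.031],"turn":[0,0,0.253],"fingers":1},{"slide":[0.95,0.11,0.031],"turn":[0,0,0.253],"fingers":1}]'; python3 -c "
from h import *
plan(.587,-.154,.2,-153.8)"
```

```text
t: 0.93
eef_pos: [0.4503, 0.2119, 0.2129]
ee_rot: [3.142, 0.0, -1.721]
force: [0.3, 0.9, 0.3]
width: 0.0875
t 0.93 pos [0.4503 0.2119 0.2129] rpy [ 1.800e+02  1.000e-02 -9.858e+01] q [ 0.84  0.07 -0.39 -0.   -1.11 -0.99] w 0.0875 F [0.3 0.9 0.3] M [ 0.11 -0.2   0.01]
slide [0.6829, -0.3795, 0.0257] turn [0.0, 0.0, 0.1534]
```

```bash
python3 -m crank '[{"slide":[0.683,-0.38,0.026],"turn":[0,0,0.153],"fingers":1},{"slide":[0.683,-0.38,0.026],"turn":[0,0,0.153],"fingers":1},{"slide":[0.683,-0.38,0.026],"turn":[0,0,0.153],"fingers":1},{"slide":[0.683,-0.38,0.026],"turn":[0,0,0.153],"fingers":1},{"slide":[0.683,-0.38,0.026],"turn":[0,0,0.153],"fingers":1}]'; python3 -c "
from h import *
plan(.587,-.154,.2,-153.8)"
```

```text
t: 1.35
eef_pos: [0.5245, 0.0173, 0.2059]
ee_rot: [3.141, 0.0, -2.346]
force: [1.0, 1.0, 0.1]
width: 0.0875
t 1.35 pos [0.5245 0.0173 0.2059] rpy [ 1.7999e+02  1.0000e-02 -1.3440e+02] q [ 0.41  0.13 -0.35 -0.   -1.1  -1.18] w 0.0875 F [1.  1.  0.1] M [ 0.22 -0.24 -0.08]
slide [0.1573, -0.3291, 0.0118] turn [0.0, 0.0, 0.0539]
```

```bash
python3 -m crank '[{"slide":[0.157,-0.329,0.012],"turn":[0,0,0.054],"fingers":1},{"slide":[0.157,-0.329,0.012],"turn":[0,0,0.054],"fingers":1},{"slide":[0.157,-0.329,0.012],"turn":[0,0,0.054],"fingers":1},{"slide":[0.157,-0.329,0.012],"turn":[0,0,0.054],"fingers":1},{"slide":[0.157,-0.329,0.012],"turn":[0,0,0.054],"fingers":1}]'; python3 - <<'E'
from h import *
plan(.587,-.154,.2,-153.8)
c=get_calibration('wrist');f=grab_frame('wrist');cv2.imwrite('pics/w1.png',f[:,:,::-1]);np.savez('w1.npz',**c);print(c)
E
```

```text
t: 1.77
eef_pos: [0.5886, -0.1557, 0.1989]
ee_rot: [-3.142, -0.002, -2.682]
force: [-0.1, 0.7, -0.1]
width: 0.0879
t 1.77 pos [ 0.5886 -0.1557  0.1989] rpy [-1.8000e+02 -9.0000e-02 -1.5368e+02] q [ 0.06  0.27 -0.18  0.   -1.12 -1.17] w 0.0879 F [-0.1  0.7 -0.1] M [ 0.11 -0.15  0.01]
slide [0.0014, 0.0044, -0.0022] turn [-0.0, -0.0003, 0.0003]
{'K': array([[407.5593061 ,   0.        , 322.03122696],
       [  0.        , 407.5593061 , 241.30513703],
       [  0.        ,   0.        ,   1.        ]]), 'pose': array([[-4.44042696e-01, -8.62301695e-01, -2.43437611e-01,
         5.22964006e-01],
       [ 8.96005462e-01, -4.27504485e-01, -1.20058847e-01,
        -1.87558631e-01],
       [-5.43723401e-04, -2.71432683e-01,  9.62457273e-01,
         3.55437186e-01],
       [ 0.00000000e+00,  0.00000000e+00,  0.00000000e+00,
         1.00000000e+00]])}
```

View pics/w1.png

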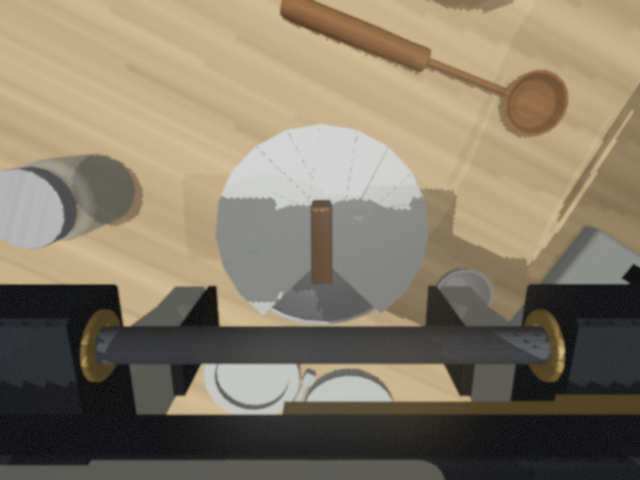

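```bash
python3 - <<'E'
from h import *
c=dict(np.load('w1.npz'));I=cv2.imread('pics/w1.png')
for a,ce,r in brown(I,(280,180,370,300)):
    b=cv2.boxPoints(r);print(a,ce,b.round(1).tolist())
    print('bar ctr',onz('wrist',r[0],.107,c))
u1,u2=(321,284),(321,208)  # ends (top face)
e1,e2=onz('wrist',u1,.107,c),onz('wrist',u2,.107,c);d=e1-e2;print(e1,e2,(e1+e2)/2,np.linalg.norm(d),np.degrees(np.arctan2(d[1],d[0])))
# cover extents
h=cv2.cvtColor(I,cv2.COLOR_BGR2HSV);m=((h[...,1]<40)&(h[...,2]>90)).astype('uint8');m[318:]=0;m[:,:190]=0;m[:,432:]=0
cs,_=cv2.findContours(m,0,1);k=max(cs,key=cv2.contourArea);w=np.array([onz('wrist',p[0],.076,c)[:2] for p in cv2.convexHull(k)])
q=cv2.minEnclosingCircle((w*1000).astype('float32'));print('cover',q)
for uv in [(264,315),(381,312)]:
    p=onz('wrist',uv,.076,c);print('wedge corner',p,np.degrees(np.arctan2(p[1]-q[0][1]/1e3,p[0]-q[0][0]/1e3)))
E
```

```text
63 [325.0952381  272.98412698] [[317.70001220703125, 266.3999938964844], [325.29998779296875, 263.0], [332.5, 279.0], [324.79998779296875, 282.3999938964844]]
bar ctr [ 0.60383783 -0.14542525  0.107     ]
[ 0.61204124 -0.14431559  0.107     ] [ 0.56689056 -0.16665277  0.107     ] [ 0.5894659  -0.15548418  0.107     ] 0.05037393983975441 26.322760826489347
cover ((589.5323486328125, -155.41183471679688), 75.67736053466797)
wedge corner [ 0.66449858 -0.16620828  0.076     ] -8.195241324491946
wedge corner [ 0.62331749 -0.08870389  0.076     ] 63.13945244987319
```

```bash
python3 -m crank '[{"slide":[-0.002,0,0.08],"turn":[0,0,0],"fingers":0.3},{"slide":[-0.002,0,0.15],"turn":[0,0,0],"fingers":0.3},{"slide":[-0.002,0,0.2],"turn":[0,0,0],"fingers":0.3},{"slide":[-0.002,0,0.228],"turn":[0,0,0],"fingers":0.3},{"slide":[-0.002,0,0.228],"turn":[0,0,0],"fingers":0.3}]' 15; python3 -c "
from h import *
plan(.5895,-.1555,.084,-153.3)"
```

```text
t: 2.23
eef_pos: [0.5861, -0.1508, 0.0819]
ee_rot: [3.138, -0.006, -2.68]
force: [-0.9, 0.4, -0.2]
width: 0.0604
t 2.23 pos [ 0.5861 -0.1508  0.0819] rpy [ 179.8    -0.36 -153.55] q [ 0.07  0.38 -0.32 -0.   -0.88 -1.18] w 0.0604 F [-0.9  0.4 -0.2] M [ 0.09 -0.06  0.03]
slide [-0.002, -0.0114, -0.0043] turn [0.0006, -0.001, -0.0007]
```

```bash
python3 -m crank '[{"slide":[0,0,0],"turn":[0,0,0],"fingers":0.3},{"slide":[0,0,0],"turn":[0,0,0],"fingers":0.3}]'; python3 -c "
from h import *
plan(.5895,-.1555,.084,-153.3)"
```

```text
t: 2.4
eef_pos: [0.5897, -0.1509, 0.0871]
ee_rot: [-3.141, 0.001, -2.679]
force: [-0.2, 0.3, 0.4]
width: 0.0576
t 2.4 pos [ 0.5897 -0.1509  0.0871] rpy [-1.7995e+02  6.0000e-02 -1.5347e+02] q [ 0.07  0.37 -0.32  0.   -0.88 -1.18] w 0.0576 F [-0.2  0.3  0.4] M [ 0.08 -0.12 -0.07]
slide [0.0045, -0.008, 0.0063] turn [-0.0001, 0.0002, -0.0005]
```

```bash
python3 -m crank '[{"slide":[0.0045,-0.008,0.005],"turn":[0,0,0],"fingers":0.3},{"slide":[0.0045,-0.008,0.005],"turn":[0,0,0],"fingers":0.3},{"slide":[0.0045,-0.008,0.005],"turn":[0,0,0],"fingers":0.3}]'; python3 -c "
from h import *
plan(.5895,-.1555,.084,-153.3)
f=grab_frame('wrist');cv2.imwrite('pics/w2.png',f[:,:,::-1])"
```

```text
t: 2.65
eef_pos: [0.589, -0.1557, 0.0844]
ee_rot: [-3.141, 0.001, -2.679]
force: [0.4, 0.3, -0.1]
width: 0.0568
t 2.65 pos [ 0.589  -0.1557  0.0844] rpy [-1.7997e+02  8.0000e-02 -1.5352e+02] q [ 0.06  0.38 -0.32 -0.   -0.88 -1.17] w 0.0568 F [ 0.4  0.3 -0.1] M [ 0.08 -0.1  -0.01]
slide [-0.0011, 0.0, 0.0008] turn [-0.0001, 0.0002, -0.0006]
```

View pics/w2.png

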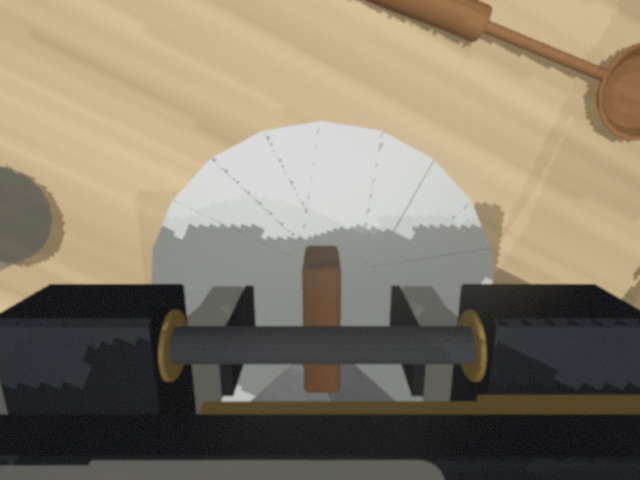

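The bar, at (321,320), lies centred between the two fingers. I close on it.

```bash
python3 -m crank '[{"slide":[0,0,0],"turn":[0,0,0],"fingers":-1},{"slide":[0,0,0],"turn":[0,0,0],"fingers":-1},{"slide":[0,0,0],"turn":[0,0,0],"fingers":-1},{"slide":[0,0,0],"turn":[0,0,0],"fingers":-1},{"slide":[0,0,0],"turn":[0,0,0],"fingers":-1}]' 20; python3 -c "
from h import *
plan(.5895,-.1555,.084,-91.6)"
```

```text
t: 3.12
eef_pos: [0.5886, -0.1555, 0.0835]
ee_rot: [3.142, -0.0, -2.679]
force: [0.8, -0.8, -0.2]
width: 0.0292
t 3.12 pos [ 0.5886 -0.1555  0.0835] rpy [ 180.    -0.  -153.5] q [ 0.06  0.38 -0.32  0.   -0.88 -1.17] w 0.0292 F [ 0.8 -0.8 -0.2] M [ 0.1  -0.17  0.01]
slide [-0.0015, -0.0007, -0.001] turn [0.0, -0.0, -0.1719]
```

```bash
python3 -m crank '[{"slide":[0,0,0],"turn":[0,0,0],"fingers":-1},{"slide":[0,0,0],"turn":[0,0,0],"fingers":-1},{"slide":[0,0,0],"turn":[0,0,0],"fingers":-1},{"slide":[0,0,0],"turn":[0,0,0],"fingers":-1},{"slide":[0,0,0],"turn":[0,0,0],"fingers":-1}]' 20; python3 -c "
from h import *
plan(.5895,-.1555,.084,-91.6)"
```

```text
t: 3.53
eef_pos: [0.5889, -0.1561, 0.0835]
ee_rot: [-3.141, 0.0, -2.679]
force: [1.0, -4.9, -1.9]
width: 0.0135
t 3.53 pos [ 0.5889 -0.1561  0.0835] rpy [-179.96    0.   -153.5 ] q [ 0.06  0.38 -0.32  0.   -0.88 -1.17] w 0.0135 F [ 1.  -4.9 -1.9] M [-1.73 -0.91  0.07]
slide [-0.0016, 0.0006, -0.001] turn [-0.0001, -0.0001, -0.172]
```

```bash
python3 -m crank '[{"slide":[0,0,0],"turn":[0,0,-0.012],"fingers":-1},{"slide":[0,0,0],"turn":[0,0,-0.024],"fingers":-1},{"slide":[0,0,0],"turn":[0,0,-0.036],"fingers":-1},{"slide":[0,0,0],"turn":[0,0,-0.048],"fingers":-1},{"slide":[0,0,0],"turn":[0,0,-0.06],"fingers":-1}]' ; python3 -c "
from h import *
plan(.5895,-.1555,.084,-91.2)"
```

```text
t: 3.95
eef_pos: [0.5891, -0.1563, 0.0835]
ee_rot: [-3.14, -0.0, -2.299]
force: [3.1, -6.9, -3.3]
width: 0.014
t 3.95 pos [ 0.5891 -0.1563  0.0835] rpy [-1.7994e+02 -1.0000e-02 -1.3170e+02] q [ 0.06  0.38 -0.32  0.   -0.88 -0.79] w 0.014 F [ 3.1 -6.9 -3.3] M [-2.28 -1.21 -0.09]
slide [-0.0017, 0.0006, -0.001] turn [-0.0002, -0.0001, -0.1125]
```

```bash
python3 -m crank '[{"slide":[0,0,0],"turn":[0,0,-0.012],"fingers":-1},{"slide":[0,0,0],"turn":[0,0,-0.024],"fingers":-1},{"slide":[0,0,0],"turn":[0,0,-0.036],"fingers":-1},{"slide":[0,0,0],"turn":[0,0,-0.048],"fingers":-1},{"slide":[0,0,0],"turn":[0,0,-0.06],"fingers":-1}]' ; python3 -c "
from h import *
plan(.5895,-.1555,.084,-91.2)"
```

```text
t: 4.37
eef_pos: [0.5894, -0.1565, 0.0835]
ee_rot: [-3.14, -0.001, -1.922]
force: [4.5, -7.9, -3.9]
width: 0.0141
t 4.37 pos [ 0.5894 -0.1565  0.0835] rpy [-1.7991e+02 -3.0000e-02 -1.1010e+02] q [ 0.06  0.38 -0.32  0.   -0.88 -0.41] w 0.0141 F [ 4.5 -7.9 -3.9] M [-2.6  -1.48 -0.07]
slide [-0.0019, 0.0005, -0.0009] turn [-0.0002, -0.0001, -0.0525]
```

```bash
python3 -m crank '[{"slide":[0,0,0],"turn":[0,0,-0.012],"fingers":-1},{"slide":[0,0,0],"turn":[0,0,-0.024],"fingers":-1},{"slide":[0,0,0],"turn":[0,0,-0.036],"fingers":-1},{"slide":[0,0,0],"turn":[0,0,-0.048],"fingers":-1},{"slide":[0,0,0],"turn":[0,0,-0.0527],"fingers":-1}]' ; python3 - <<'E'
from h import *
plan(.5895,-.1555,.084,-91.2)
for n in ['top','scene']:
    f=grab_frame(n);cv2.imwrite(f'pics/{n}1.png',f[:,:,::-1])
E
```

```text
t: 4.78
eef_pos: [0.5897, -0.1565, 0.0835]
ee_rot: [-3.14, -0.001, -1.59]
force: [4.7, -7.6, -5.0]
width: 0.0136
t 4.78 pos [ 0.5897 -0.1565  0.0835] rpy [-1.7991e+02 -6.0000e-02 -9.1080e+01] q [ 0.06  0.38 -0.32  0.   -0.87 -0.08] w 0.0136 F [ 4.7 -7.6 -5. ] M [-2.81 -1.74 -0.1 ]
slide [-0.002, 0.0004, -0.001] turn [-0.0003, -0.0002, 0.0003]
```

View pics/scene1.png

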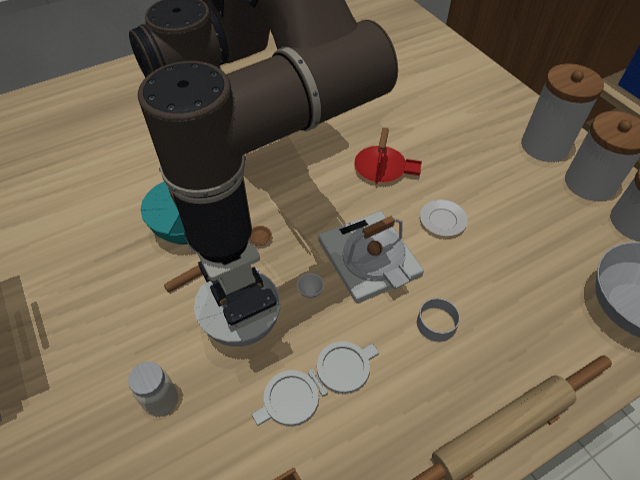

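The cover is turned and the gripper hides it in the scene view. Release slowly, rise, and check with the wrist camera.

```bash
python3 -m crank '[{"slide":[0,0,0],"turn":[0,0,0],"fingers":0.1},{"slide":[0,0,0],"turn":[0,0,0],"fingers":0.1},{"slide":[0,0,0],"turn":[0,0,0],"fingers":0.1},{"slide":[0,0,0],"turn":[0,0,0],"fingers":0.1},{"slide":[0,0,0],"turn":[0,0,0],"fingers":0.1}]'; python3 -m crank '[{"slide":[0,0,-0.05],"turn":[0,0,0],"fingers":0.5},{"slide":[0,0,-0.12],"turn":[0,0,0],"fingers":0.5},{"slide":[0,0,-0.19],"turn":[0,0,0],"fingers":0.5},{"slide":[0,0,-0.23],"turn":[0,0,0],"fingers":0.5},{"slide":[0,0,-0.23],"turn":[0,0,0],"fingers":0.5}]';  python3 - <<'E'
from h import *
plan(.5895,-.1555,.2,-91.2)
c=get_calibration('wrist');np.savez('w3.npz',**c)
f=grab_frame('wrist');cv2.imwrite('pics/w3.png',f[:,:,::-1])
E
```

```text
t: 5.3
eef_pos: [0.5886, -0.1553, 0.0835]
ee_rot: [3.142, 0.0, -1.594]
force: [-0.6, 0.7, 0.2]
width: 0.042
t: 5.72
eef_pos: [0.5913, -0.1558, 0.2044]
ee_rot: [-3.133, -0.001, -1.593]
force: [0.8, 1.2, 0.4]
width: 0.0652
t 5.72 pos [ 0.5913 -0.1558  0.2044] rpy [-1.795e+02 -4.000e-02 -9.128e+01] q [ 0.06  0.26 -0.17  0.   -1.12 -0.09] w 0.0652 F [0.8 1.2 0.4] M [ 0.06 -0.18  0.  ]
slide [-0.0006, 0.0037, 0.0088] turn [-0.0014, -0.0001, -0.0002]
```

View pics/w3.png

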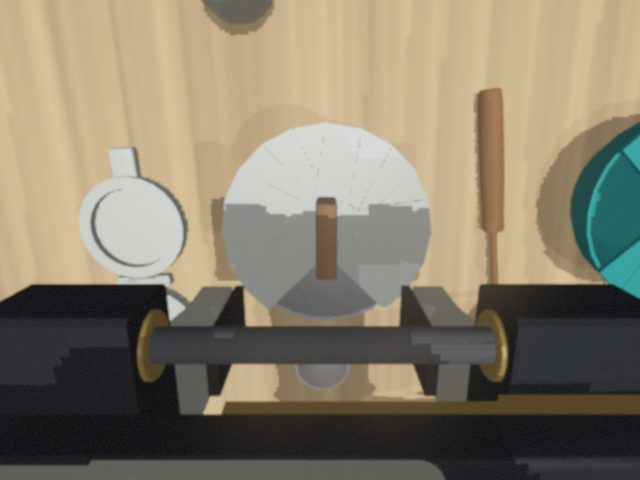

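```bash
python3 - <<'E'
from h import *
c=dict(np.load('w3.npz'))
for uv in [(277,308),(376,308)]:
    p=onz('wrist',uv,.076,c);print(p,np.degrees(np.arctan2(p[1]+.1555,p[0]-.5895)))
a,b=onz('wrist',(326.5,279),.107,c),onz('wrist',(326.5,204),.107,c);print((a+b)/2,np.degrees(np.arctan2(*(a-b)[[1,0]])))
plan(.595,.13,.215,-92.5)
E
```

```text
[ 0.62815721 -0.09606588  0.076     ] 56.9591751516864
[ 0.55281082 -0.09478703  0.076     ] 121.144796880923
[ 0.58932415 -0.15611119  0.107     ] 88.93285074093683
t 5.77 pos [ 0.5901 -0.1554  0.2017] rpy [-1.7968e+02  1.0000e-02 -9.1310e+01] q [ 0.06  0.27 -0.18  0.   -1.12 -0.09] w 0.0656 F [-0.5  0.4 -0.4] M [ 0.14 -0.01  0.01]
slide [-0.5709, 0.0031, -0.0266] turn [-0.0009, 0.0, 0.0033]
```

Cover opening at ~89°, as wanted. Now move over the dish.

```bash
python3 -m crank '[{"slide":[-0.06,0,-0.026],"turn":[0,0,0.003],"fingers":0.5},{"slide":[-0.14,0,-0.026],"turn":[0,0,0.003],"fingers":0.5},{"slide":[-0.22,0,-0.026],"turn":[0,0,0.003],"fingers":0.5},{"slide":[-0.3,0,-0.026],"turn":[0,0,0.003],"fingers":0.5},{"slide":[-0.38,0.002,-0.026],"turn":[0,0,0.003],"fingers":0.5}]'; python3 -m crank '[{"slide":[-0.08,0.001,0],"turn":[0,0,0],"fingers":0.5},{"slide":[-0.15,0.001,0],"turn":[0,0,0],"fingers":0.5},{"slide":[-0.19,0.001,0],"turn":[0,0,0],"fingers":0.5},{"slide":[-0.19,0.001,0],"turn":[0,0,0],"fingers":0.5},{"slide":[-0.19,0.001,0],"turn":[0,0,0],"fingers":0.5}]';  python3 - <<'E'
from h import *
plan(.595,.13,.215,-92.5)
c=get_calibration('wrist');np.savez('w4.npz',**c)
f=grab_frame('wrist');cv2.imwrite('pics/w4.png',f[:,:,::-1])
E
```

```text
t: 6.18
eef_pos: [0.5912, 0.0361, 0.2106]
ee_rot: [3.14, -0.0, -1.613]
force: [0.5, 0.1, 0.1]
width: 0.066
t: 6.6
eef_pos: [0.5948, 0.1306, 0.2102]
ee_rot: [3.14, -0.001, -1.611]
force: [-0.5, -0.5, 0.1]
width: 0.0661
t 6.6 pos [0.5948 0.1306 0.2102] rpy [ 1.7988e+02 -5.0000e-02 -9.2280e+01] q [ 0.54  0.26 -0.16 -0.   -1.15 -0.58] w 0.0661 F [-0.5 -0.5  0.1] M [ 0.03 -0.02  0.05]
slide [0.0012, -0.0005, -0.0097] turn [0.0003, -0.0001, 0.0006]
```

View pics/w4.png

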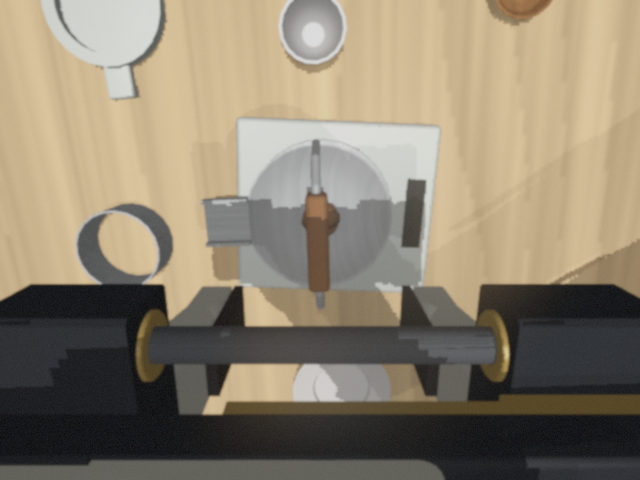

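```bash
python3 - <<'E'
from h import *
c=dict(np.load('w4.npz'));I=cv2.imread('pics/w4.png')
h=cv2.cvtColor(I,cv2.COLOR_BGR2HSV);m=cv2.inRange(h,(2,90,40),(16,255,255));m[:,:290]=0;m[:,350:]=0;m[:180]=0;m[300:]=0
for v in (195,200,240,250,260,270,280,288): 
    x=np.nonzero(m[v])[0];print(v,x.min() if len(x) else None,x.max() if len(x) else None)
ys=np.nonzero(m.any(1))[0];print(ys.min(),ys.max())
a,b=onz('wrist',(318.7,290),.124,c),onz('wrist',(316.5,193),.124,c);print(a,b,(a+b)/2,np.linalg.norm(a-b),np.degrees(np.arctan2(*(b-a)[[1,0]])))
for uv in [(203,199),(206,245),(320,218)]: print(onz('wrist',uv,.042,c))
E
```

```text
195 309 324
200 307 325
240 308 326
250 308 326
260 309 327
270 309 327
280 310 327
288 310 327
194 291
[0.59788978 0.15856877 0.124     ] [0.59662749 0.09616043 0.124     ] [0.59725863 0.1273646  0.124     ] 0.06242111314300547 -91.15872608459634
[0.68954992 0.11032297 0.042     ]
[0.6916162  0.14878216 0.042     ]
[0.59621313 0.1296175  0.042     ]
```

```bash
python3 -m crank '[{"slide":[0.002,-0.003,0.05],"turn":[0,0,-0.002],"fingers":0.3},{"slide":[0.002,-0.003,0.1],"turn":[0,0,-0.002],"fingers":0.3},{"slide":[0.002,-0.003,0.1],"turn":[0,0,-0.002],"fingers":0.3},{"slide":[0.002,-0.003,0.1],"turn":[0,0,-0.002],"fingers":0.3}]';  python3 - <<'E'
from h import *
plan(.5968,.1287,.094,-91.6)
c=get_calibration('wrist');np.savez('w5.npz',**c)
f=grab_frame('wrist');cv2.imwrite('pics/w5.png',f[:,:,::-1])
E
```

```text
t: 6.98
eef_pos: [0.5961, 0.1267, 0.1604]
ee_rot: [3.139, -0.002, -1.602]
force: [1.1, 0.4, 1.0]
width: 0.0573
t 6.98 pos [0.5961 0.1267 0.1604] rpy [ 1.7983e+02 -1.1000e-01 -9.1770e+01] q [ 0.53  0.3  -0.23  0.   -1.04 -0.56] w 0.0573 F [1.1 0.4 1. ] M [ 0.13 -0.07 -0.02]
slide [-0.0042, -0.0016, 0.1328] turn [0.0005, -0.0003, -0.0005]
```

View pics/w5.png

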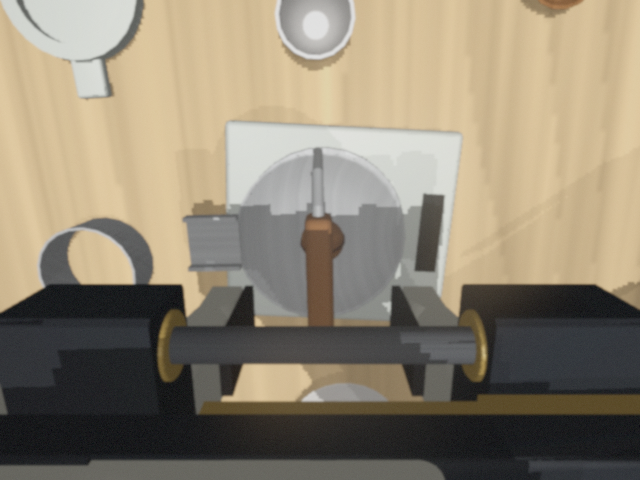

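```bash
python3 -m crank '[{"slide":[-0.003,-0.001,0.05],"turn":[0,0,0],"fingers":0.2},{"slide":[-0.003,-0.001,0.1],"turn":[0,0,0],"fingers":0.2},{"slide":[-0.003,-0.001,0.13],"turn":[0,0,0],"fingers":0.2},{"slide":[-0.003,-0.001,0.13],"turn":[0,0,0],"fingers":0.2},{"slide":[-0.003,-0.001,0.13],"turn":[0,0,0],"fingers":0.2}]';  python3 - <<'E'
from h import *
plan(.5968,.1287,.094,-91.6)
c=get_calibration('wrist');np.savez('w6.npz',**c)
f=grab_frame('wrist');cv2.imwrite('pics/w6.png',f[:,:,::-1])
f=grab_frame('scene');cv2.imwrite('pics/s6.png',cv2.resize(f[180:330,290:490,::-1],(800,600)))
E
```

```text
t: 7.45
eef_pos: [0.5982, 0.1296, 0.0977]
ee_rot: [-3.141, -0.0, -1.6]
force: [-0.8, 1.0, 1.3]
width: 0.0524
t 7.45 pos [0.5982 0.1296 0.0977] rpy [-1.7996e+02 -1.0000e-02 -9.1690e+01] q [ 0.53  0.37 -0.3   0.   -0.91 -0.56] w 0.0524 F [-0.8  1.   1.3] M [ 0.09 -0.06  0.02]
slide [0.0019, 0.0028, 0.0073] turn [-0.0001, -0.0, -0.0003]
```

View pics/w6.png

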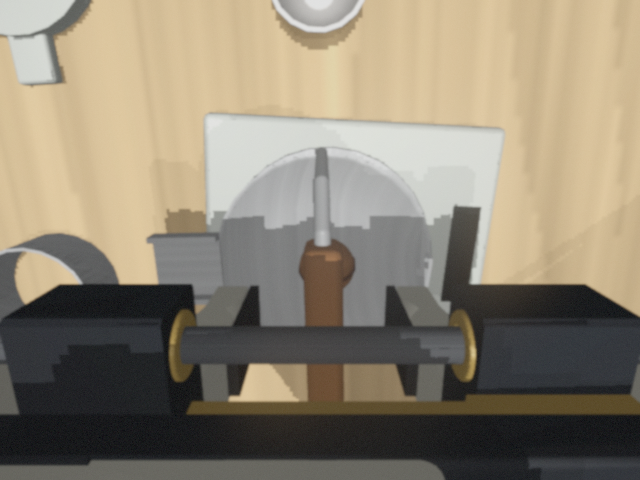

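View pics/s6.png

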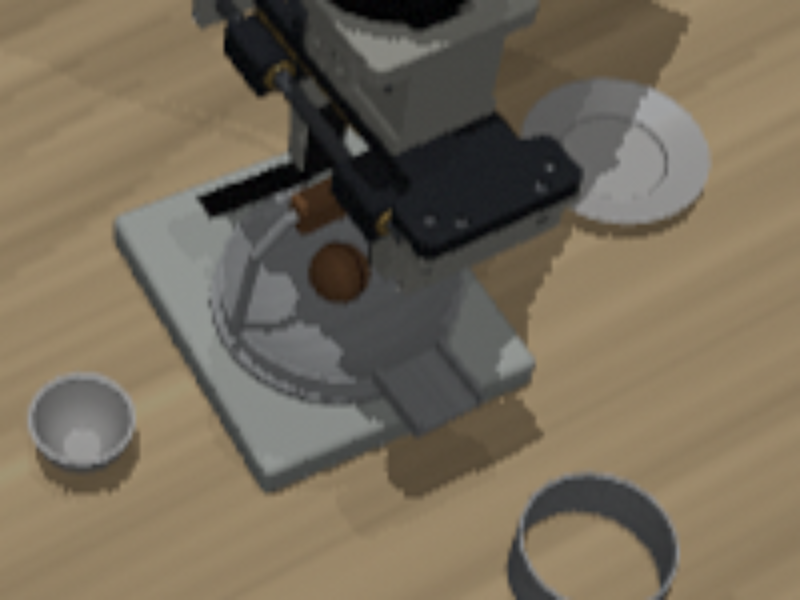

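```bash
python3 -m crank '[{"slide":[0,0.001,0.006],"turn":[0,0,0],"fingers":0},{"slide":[0,0.001,0.006],"turn":[0,0,0],"fingers":-0.2},{"slide":[0,0.001,0.006],"turn":[0,0,0],"fingers":-0.4},{"slide":[0,0.001,0.006],"turn":[0,0,0],"fingers":-0.5},{"slide":[0,0.001,0.006],"turn":[0,0,0],"fingers":-0.6}]' 8; python3 -m crank '[{"slide":[0,0,0],"turn":[0,0,0],"fingers":-0.6},{"slide":[0,0,0],"turn":[0,0,0],"fingers":-0.65},{"slide":[0,0,0],"turn":[0,0,0],"fingers":-0.65},{"slide":[0,0,0],"turn":[0,0,0],"fingers":-0.68},{"slide":[0,0,0],"turn":[0,0,0],"fingers":-0.7}]' 8; python3 -c "
from h import *
plan(.5968,.1287,.094,-91.6)"
```

```text
t: 7.97
eef_pos: [0.5972, 0.1299, 0.0938]
ee_rot: [-3.141, 0.0, -1.6]
force: [0.5, 0.1, -0.4]
width: 0.0248
t: 8.38
eef_pos: [0.5972, 0.1298, 0.0935]
ee_rot: [-3.141, 0.0, -1.6]
force: [0.7, -0.1, 0.2]
width: 0.0139
t 8.38 pos [0.5972 0.1298 0.0935] rpy [-179.99    0.    -91.69] q [ 0.53  0.37 -0.3   0.   -0.9  -0.56] w 0.0139 F [ 0.7 -0.1  0.2] M [ 0.12 -0.29 -0.08]
slide [0.0023, 0.0007, -0.0009] turn [-0.0, 0.0, -0.0002]
```

```bash
python3 -m crank '[{"slide":[0,0,0],"turn":[0,0,0],"fingers":-1},{"slide":[0,0,0],"turn":[0,0,0],"fingers":-1}]' 10; python3 -m crank '[{"slide":[0,0,0],"turn":[0,0,0],"fingers":-1},{"slide":[0,0,0],"turn":[0,0,0],"fingers":-1}]' 20;python3 -m crank '[{"slide":[0,0,0],"turn":[0,0,0],"fingers":-1},{"slide":[0,0,0],"turn":[0,0,0],"fingers":-1}]' 35; python3 - <<'E'
from h import *
plan(.5968,.1287,.094,-91.6)
f=grab_frame('scene');cv2.imwrite('pics/s7.png',cv2.resize(f[180:330,290:490,::-1],(800,600)))
E
```

```text
t: 8.55
eef_pos: [0.5972, 0.1298, 0.0935]
ee_rot: [-3.141, 0.0, -1.6]
force: [0.4, -0.1, -0.4]
width: 0.0139
t: 8.72
eef_pos: [0.5972, 0.1299, 0.0936]
ee_rot: [-3.141, 0.0, -1.6]
force: [1.2, 0.6, 0.5]
width: 0.0136
t: 8.88
eef_pos: [0.5972, 0.1299, 0.0935]
ee_rot: [-3.141, 0.0, -1.6]
force: [1.0, 0.3, 0.5]
width: 0.0137
t 8.88 pos [0.5972 0.1299 0.0935] rpy [-179.99    0.    -91.68] q [ 0.53  0.37 -0.3   0.   -0.9  -0.56] w 0.0137 F [1.  0.3 0.5] M [ 0.14 -0.49  0.02]
slide [0.0024, 0.0006, -0.0009] turn [-0.0, 0.0, -0.0002]
```

View pics/s7.png

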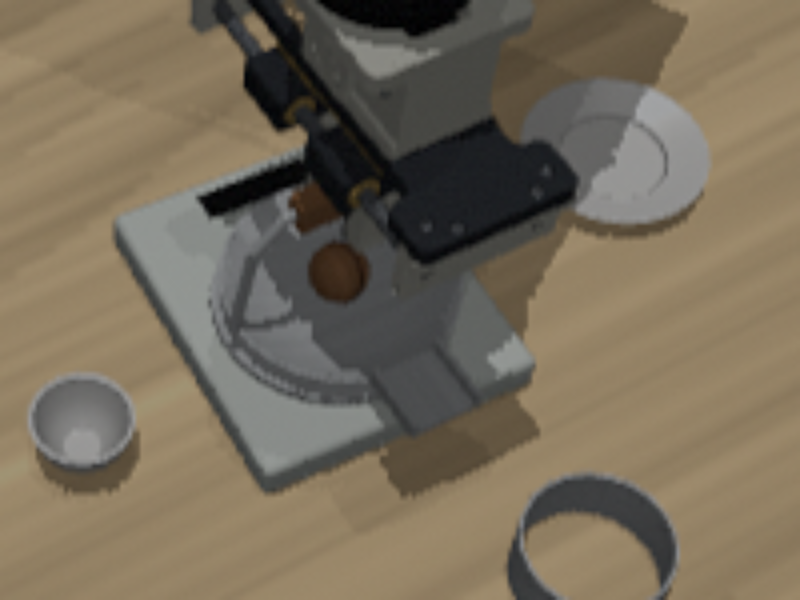

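```bash
python3 -m crank '[{"slide":[0,0,-0.001],"turn":[0,0,0],"fingers":-1},{"slide":[0,0,-0.003],"turn":[0,0,0],"fingers":-1},{"slide":[0,0,-0.007],"turn":[0,0,0],"fingers":-1},{"slide":[0,0,-0.012],"turn":[0,0,0],"fingers":-1},{"slide":[0,0,-0.018],"turn":[0,0,0],"fingers":-1}]'; python3 -m crank '[{"slide":[0,0,-0.006],"turn":[0,0,0],"fingers":-1},{"slide":[0,0,-0.011],"turn":[0,0,0],"fingers":-1},{"slide":[0,0,-0.015],"turn":[0,0,0],"fingers":-1},{"slide":[0,0,-0.017],"turn":[0,0,0],"fingers":-1},{"slide":[0,0,-0.018],"turn":[0,0,0],"fingers":-1}]'; python3 - <<'E'
from h import *
plan(.5972,.1299,.1735,-91.7)
f=grab_frame('scene');cv2.imwrite('pics/s8.png',cv2.resize(f[180:330,290:490,::-1],(800,600)))
E
```

```text
t: 9.35
eef_pos: [0.5968, 0.1297, 0.1025]
ee_rot: [3.141, -0.0, -1.6]
force: [0.2, 0.3, -2.6]
width: 0.014
t: 9.77
eef_pos: [0.5971, 0.1299, 0.1118]
ee_rot: [-3.141, 0.0, -1.6]
force: [-0.4, -0.2, -2.2]
width: 0.0137
t 9.77 pos [0.5971 0.1299 0.1118] rpy [-1.7998e+02  1.0000e-02 -9.1690e+01] q [ 0.53  0.35 -0.28 -0.   -0.94 -0.56] w 0.0137 F [-0.4 -0.2 -2.2] M [ 0.11 -0.09 -0.04]
slide [-0.0001, -0.0001, -0.1234] turn [-0.0001, 0.0, 0.0]
```

View pics/s8.png

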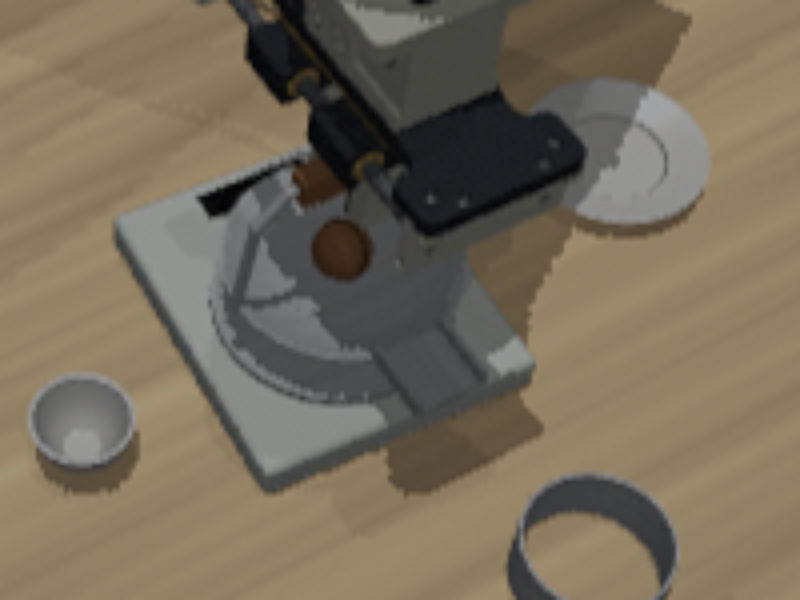

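The dish is up 18 mm and level. The walnut, at (342,248) in the crop, is still in the middle. Continue gently, about 62 mm more.

```bash
python3 -m crank '[{"slide":[0,0,-0.002],"turn":[0,0,0],"fingers":-1},{"slide":[0,0,-0.006],"turn":[0,0,0],"fingers":-1},{"slide":[0,0,-0.013],"turn":[0,0,0],"fingers":-1},{"slide":[0,0,-0.022],"turn":[0,0,0],"fingers":-1},{"slide":[0,0,-0.031],"turn":[0,0,0],"fingers":-1}]'; python3 -m crank '[{"slide":[0,0,-0.009],"turn":[0,0,0],"fingers":-1},{"slide":[0,0,-0.018],"turn":[0,0,0],"fingers":-1},{"slide":[0,0,-0.027],"turn":[0,0,0],"fingers":-1},{"slide":[0,0,-0.036],"turn":[0,0,0],"fingers":-1},{"slide":[0,0,-0.045],"turn":[0,0,0],"fingers":-1}]';python3 -m crank '[{"slide":[0,0,-0.009],"turn":[0,0,0],"fingers":-1},{"slide":[0,0,-0.018],"turn":[0,0,0],"fingers":-1},{"slide":[0,0,-0.027],"turn":[0,0,0],"fingers":-1},{"slide":[0,0,-0.034],"turn":[0,0,0],"fingers":-1},{"slide":[0,0,-0.039],"turn":[0,0,0],"fingers":-1}]';python3 -m crank '[{"slide":[0,0,-0.004],"turn":[0,0,0],"fingers":-1},{"slide":[0,0,-0.007],"turn":[0,0,0],"fingers":-1},{"slide":[0,0,-0.009],"turn":[0,0,0],"fingers":-1},{"slide":[0,0,-0.01],"turn":[0,0,0],"fingers":-1},{"slide":[0,0,-0.01],"turn":[0,0,0],"fingers":-1}]'; python3 - <<'E'
from h import *
plan(.5972,.1299,.1735,-180)
f=grab_frame('scene');cv2.imwrite('pics/s9.png',cv2.resize(f[150:330,270:510,::-1],(800,600)))
E
```

```text
t: 10.23
eef_pos: [0.5971, 0.1298, 0.1275]
ee_rot: [-3.142, -0.0, -1.6]
force: [-0.3, 0.4, -2.4]
width: 0.0137
t: 10.65
eef_pos: [0.597, 0.1298, 0.15]
ee_rot: [-3.141, 0.0, -1.6]
force: [0.3, 0.2, -2.5]
width: 0.0139
t: 11.07
eef_pos: [0.5972, 0.1299, 0.1696]
ee_rot: [-3.141, 0.0, -1.6]
force: [-0.1, -0.0, -2.5]
width: 0.0137
t: 11.48
eef_pos: [0.597, 0.1298, 0.174]
ee_rot: [3.142, -0.0, -1.6]
force: [-0.1, 0.8, -2.1]
width: 0.0138
t 11.48 pos [0.597  0.1298 0.174 ] rpy [180.    -0.   -91.69] q [ 0.53  0.29 -0.21  0.   -1.07 -0.56] w 0.0138 F [-0.1  0.8 -2.1] M [ 0.09 -0.06 -0.01]
slide [-0.0003, -0.0003, 0.001] turn [0.0, -0.0, 0.2453]
```

View pics/s9.png

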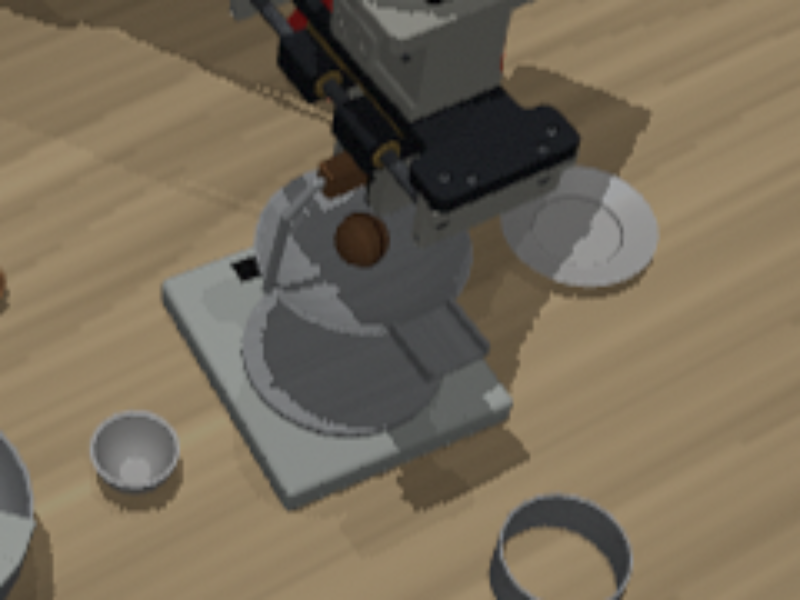

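```bash
python3 -m crank '[{"slide":[0,0,0],"turn":[0,0,0.001],"fingers":-1},{"slide":[0,0,0],"turn":[0,0,0.003],"fingers":-1},{"slide":[0,0,0],"turn":[0,0,0.006],"fingers":-1},{"slide":[0,0,0],"turn":[0,0,0.01],"fingers":-1},{"slide":[0,0,0],"turn":[0,0,0.015],"fingers":-1}]'; for i in 1 2 ; do :; done; python3 -m crank '[{"slide":[0,0,0],"turn":[0,0,0.006],"fingers":-1},{"slide":[0,0,0],"turn":[0,0,0.012],"fingers":-1},{"slide":[0,0,0],"turn":[0,0,0.018],"fingers":-1},{"slide":[0,0,0],"turn":[0,0,0.024],"fingers":-1},{"slide":[0,0,0],"turn":[0,0,0.03],"fingers":-1}]'; python3 -m crank '[{"slide":[0,0,0],"turn":[0,0,0.006],"fingers":-1},{"slide":[0,0,0],"turn":[0,0,0.012],"fingers":-1},{"slide":[0,0,0],"turn":[0,0,0.018],"fingers":-1},{"slide":[0,0,0],"turn":[0,0,0.024],"fingers":-1},{"slide":[0,0,0],"turn":[0,0,0.03],"fingers":-1}]'; python3 - <<'E'
from h import *
plan(.5972,.1299,.1735,-181.5)
f=grab_frame('scene');cv2.imwrite('pics/s10.png',cv2.resize(f[150:330,270:510,::-1],(800,600)))
E
```

```text
t: 11.95
eef_pos: [0.597, 0.1298, 0.1739]
ee_rot: [3.141, -0.0, -1.697]
force: [1.3, -0.7, -2.2]
width: 0.0133
t: 12.37
eef_pos: [0.597, 0.1298, 0.1739]
ee_rot: [3.141, -0.0, -1.886]
force: [0.3, 0.6, -2.0]
width: 0.0139
t: 12.78
eef_pos: [0.597, 0.1298, 0.1739]
ee_rot: [3.142, -0.0, -2.075]
force: [1.0, -0.8, -2.0]
width: 0.0139
t 12.78 pos [0.597  0.1298 0.1739] rpy [ 1.8000e+02 -1.0000e-02 -1.1886e+02] q [ 0.53  0.29 -0.21 -0.   -1.07 -1.04] w 0.0139 F [ 1.  -0.8 -2. ] M [ 0.14 -0.07 -0.02]
slide [-0.0003, -0.0002, 0.0009] turn [0.0, -0.0, 0.174]
```

View pics/s10.png

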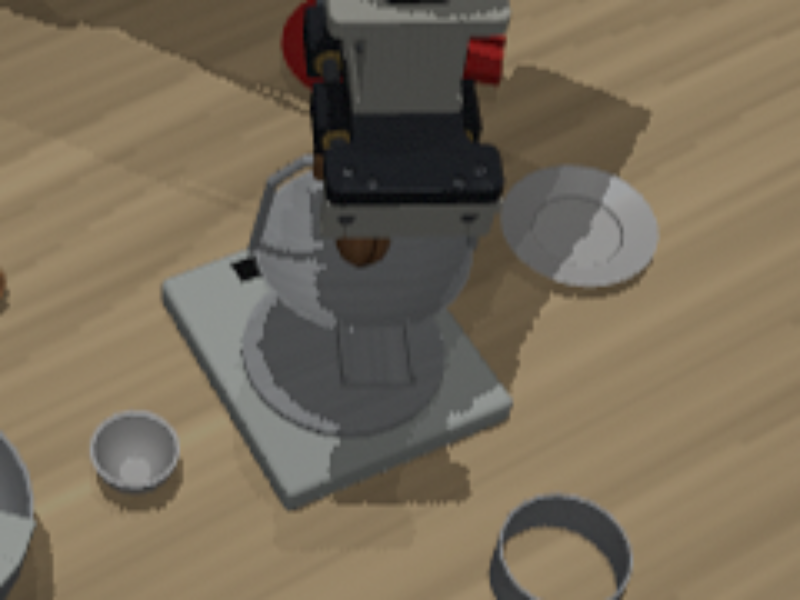

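```bash
python3 -m crank '[{"slide":[0,0,0],"turn":[0,0,0.006],"fingers":-1},{"slide":[0,0,0],"turn":[0,0,0.012],"fingers":-1},{"slide":[0,0,0],"turn":[0,0,0.018],"fingers":-1},{"slide":[0,0,0],"turn":[0,0,0.024],"fingers":-1},{"slide":[0,0,0],"turn":[0,0,0.03],"fingers":-1}]'; python3 -m crank '[{"slide":[0,0,0],"turn":[0,0,0.006],"fingers":-1},{"slide":[0,0,0],"turn":[0,0,0.012],"fingers":-1},{"slide":[0,0,0],"turn":[0,0,0.018],"fingers":-1},{"slide":[0,0,0],"turn":[0,0,0.024],"fingers":-1},{"slide":[0,0,0],"turn":[0,0,0.03],"fingers":-1}]'; python3 -m crank '[{"slide":[0,0,0],"turn":[0,0,0.006],"fingers":-1},{"slide":[0,0,0],"turn":[0,0,0.012],"fingers":-1},{"slide":[0,0,0],"turn":[0,0,0.018],"fingers":-1},{"slide":[0,0,0],"turn":[0,0,0.024],"fingers":-1},{"slide":[0,0,0],"turn":[0,0,0.03],"fingers":-1}]'; python3 -m crank '[{"slide":[0,0,0],"turn":[0,0,0.006],"fingers":-1},{"slide":[0,0,0],"turn":[0,0,0.012],"fingers":-1},{"slide":[0,0,0],"turn":[0,0,0.018],"fingers":-1},{"slide":[0,0,0],"turn":[0,0,0.024],"fingers":-1},{"slide":[0,0,0],"turn":[0,0,0.03],"fingers":-1}]'; python3 -c "
from h import *
plan(.5972,.1299,.1735,-181.5)"
```

```text
t: 13.25
eef_pos: [0.597, 0.1298, 0.174]
ee_rot: [3.142, -0.0, -2.262]
force: [-0.5, 0.3, -2.1]
width: 0.0137
t: 13.67
eef_pos: [0.5971, 0.1298, 0.174]
ee_rot: [3.142, -0.0, -2.45]
force: [0.1, -0.1, -2.8]
width: 0.0137
t: 14.08
eef_pos: [0.597, 0.1298, 0.1739]
ee_rot: [-3.142, -0.0, -2.639]
force: [-0.3, 0.2, -2.5]
width: 0.0135
t: 14.5
eef_pos: [0.597, 0.1298, 0.174]
ee_rot: [3.142, -0.0, -2.827]
force: [-0.4, 0.8, -2.5]
width: 0.0137
t 14.5 pos [0.597  0.1298 0.174 ] rpy [ 180.     -0.   -161.99] q [ 0.53  0.29 -0.21 -0.   -1.07 -1.79] w 0.0137 F [-0.4  0.8 -2.5] M [ 0.04 -0.14 -0.02]
slide [-0.0004, 0.0001, 0.0009] turn [-0.0, -0.0, 0.0542]
```

```bash
python3 -m crank '[{"slide":[0,0,0],"turn":[0,0,0.006],"fingers":-1},{"slide":[0,0,0],"turn":[0,0,0.012],"fingers":-1},{"slide":[0,0,0],"turn":[0,0,0.018],"fingers":-1},{"slide":[0,0,0],"turn":[0,0,0.024],"fingers":-1},{"slide":[0,0,0],"turn":[0,0,0.029],"fingers":-1}]'; python3 -m crank '[{"slide":[0,0,0],"turn":[0,0,0.005],"fingers":-1},{"slide":[0,0,0],"turn":[0,0,0.01],"fingers":-1},{"slide":[0,0,0],"turn":[0,0,0.014],"fingers":-1},{"slide":[0,0,0],"turn":[0,0,0.018],"fingers":-1},{"slide":[0,0,0],"turn":[0,0,0.021],"fingers":-1}]';  python3 -m crank '[{"slide":[0,0,0],"turn":[0,0,0.002],"fingers":-1},{"slide":[0,0,0],"turn":[0,0,0.003],"fingers":-1},{"slide":[0,0,0],"turn":[0,0,0.004],"fingers":-1},{"slide":[0,0,0],"turn":[0,0,0.004],"fingers":-1},{"slide":[0,0,0],"turn":[0,0,0.004],"fingers":-1}]';python3 - <<'E'
from h import *
plan(.5972,.1299,.1735,-181.5)
c=get_calibration('wrist');np.savez('w11.npz',**c)
f=grab_frame('wrist');cv2.imwrite('pics/w11.png',f[:,:,::-1])
f=grab_frame('scene');cv2.imwrite('pics/s11f.png',f[:,:,::-1]);cv2.imwrite('pics/s11.png',cv2.resize(f[170:350,180:420,::-1],(800,600)))
f=grab_frame('top');cv2.imwrite('pics/t11f.png',f[:,:,::-1]);cv2.imwrite('pics/t11.png',cv2.resize(f[160:310,220:430,::-1],(800,571)))
E
```

```text
t: 14.92
eef_pos: [0.597, 0.1298, 0.174]
ee_rot: [-3.142, -0.0, -3.01]
force: [-0.5, -0.5, -2.6]
width: 0.0137
t: 15.33
eef_pos: [0.5971, 0.1298, 0.174]
ee_rot: [-3.142, -0.0, -3.141]
force: [-0.4, 0.7, -2.7]
width: 0.0138
t: 15.75
eef_pos: [0.5971, 0.1298, 0.1741]
ee_rot: [-3.142, 0.0, 3.119]
force: [-0.2, -0.8, -1.6]
width: 0.0135
t 15.75 pos [0.5971 0.1298 0.1741] rpy [-180.      0.    178.68] q [ 0.53  0.29 -0.21  0.   -1.07 -2.13] w 0.0135 F [-0.2 -0.8 -1.6] M [ 0.04 -0.11  0.03]
slide [-0.0003, 0.0003, 0.0011] turn [-0.0, 0.0, 0.0005]
```

View pics/s11.png

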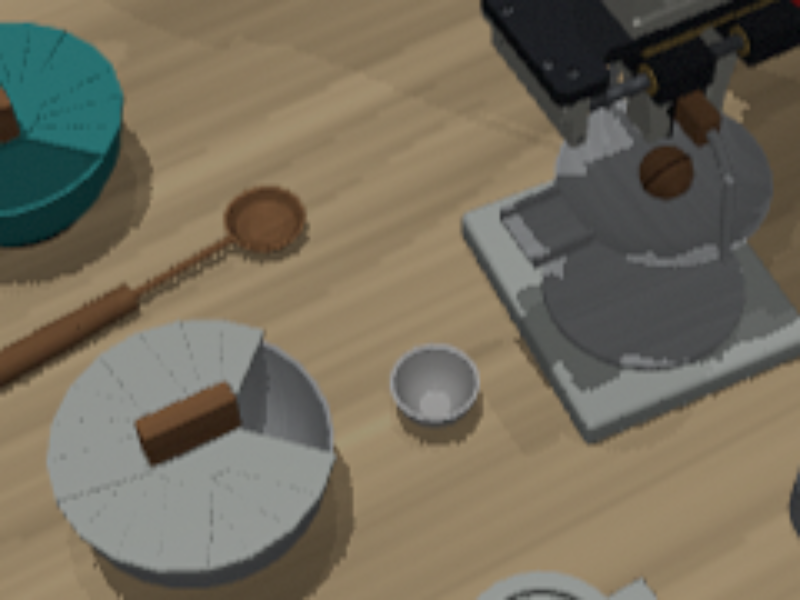

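View pics/t11.png

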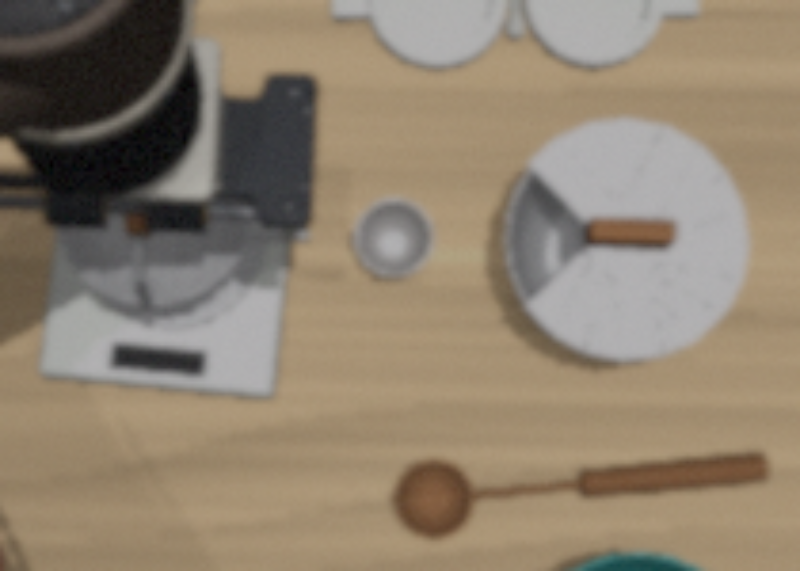

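View pics/w11.png

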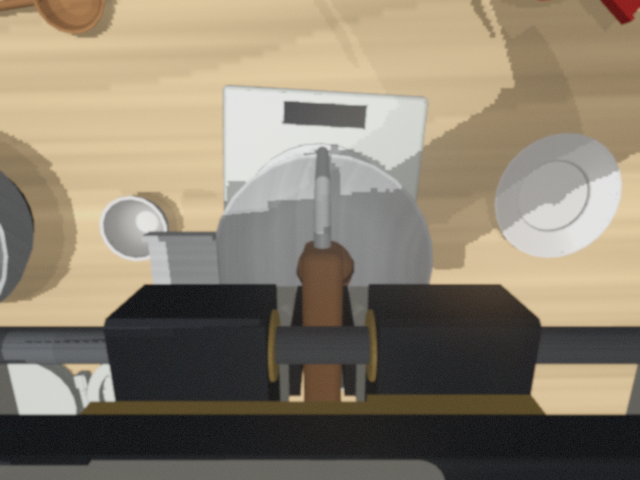

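```bash
python3 - <<'E'
from h import *
B=np.array([.5895,-.1555])
for uv in [(530,168),(525,300)]:
    p=onz('top',(220+uv[0]*210/800,160+uv[1]*150/571),.076);v=p[:2]-B;print(p,np.degrees(np.arctan2(v[1],v[0])))
for uv in [(262,330),(333,456)]:
    p=onz('scene',(180+uv[0]*.3,170+uv[1]*.3),.076);v=p[:2]-B;print(p,np.linalg.norm(v),np.degrees(np.arctan2(v[1],v[0])))
# walnut, lifted 80mm: centre z=.047+.080
print(onz('scene',(180+667*.3,170+172*.3),.127), onz('wrist',(325,267),.127+.0,dict(np.load('w11.npz'))))
c=dict(np.load('w11.npz'))
a,b=onz('wrist',(147,234),.124,c),onz('wrist',(217,233.5),.124,c);print('lip edge dir',np.degrees(np.arctan2(*(a-b)[[1,0]])))
s0=get_state();print(s0['qd'].round(4))
E
```

```text
[ 0.63039169 -0.09693118  0.076     ] 55.077950099918766
[ 0.54801769 -0.09396408  0.076     ] 123.98451599064104
[ 0.54644086 -0.09336639  0.076     ] 0.0755954656689585 124.72230299412004
[ 0.63559219 -0.09593814  0.076     ] 0.07531337673262452 52.265355511969645
[0.59688526 0.13289182 0.127     ] [0.59548107 0.13195677 0.127     ]
lip edge dir -90.8514629685781
[ 0.0011  0.0015 -0.0012  0.0004  0.0002 -0.0009]
```

```bash
python3 -m crank '[{"slide":[0,0,0],"turn":[0,0,0],"fingers":-1},{"slide":[0,0,0],"turn":[0,0,0],"fingers":-1},{"slide":[0,0,0],"turn":[0,0,0],"fingers":-1}]'; python3 -c "
from station import *
print(job_done())"
```

```text
t: 16.15
eef_pos: [0.5971, 0.1298, 0.174]
ee_rot: [3.142, 0.0, 3.118]
force: [0.0, 0.2, -2.2]
width: 0.014
the job is handed in; nothing more can be done
None
```

I turned the white cover about 62° by its bar, so its opening faces the scale. Then I took the steel dish by its grip, lifted it straight up about 80 mm and turned it about 90° so the lip points at the bowl. I handed the job in at 16.2 s, with the arm still holding the dish there.

My last checks:
- **Cover opening:** three views put it at 88.5° to 89.5°; straight towards the scale is about 88.5° to 88.8°.
- **Pouring lip:** about −91.3° from the tool pose and −90.9° from its edge in the wrist picture; straight at the bowl is −91.5°.
- **Dish:** the tool was level to within 0.01° and still, with the grip firm at 14 mm.
- **Walnut:** within about 3 mm of the middle of the dish. The two views differ by about 1.5 mm, which is within the calibration error.
- **Other things:** in the last pictures, those in view appeared undisturbed. I did not measure them, and the jar, just outside those crops, was not checked again at the end.

No check failed.

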